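# Find the brass by heft and load it

### The arm

A 7-joint arm with a two-finger parallel gripper is mounted at the origin on the work surface. World frame = base frame: x ahead of the robot, y to its left, z up, the work surface at z = 0. Lengths are in m, angles in rad, forces in N, time in s.
With the tool pointing down it reaches from about 0.35 to 0.9 m from the base axis. Payload 19.9 kg.
Tool frame: the origin (TCP) lies at the very end of the fingers, on their centre line; the grasp point (between the pads) lies 19 mm behind it (robot.grip_point_offset is the distance from the TCP to the grasp point, in m); z points along the fingers, y is the line along which they close (so a half turn about z gives the same grasp; the last joint's range is limited). The gripper opens to 85 mm and grips with 20 to 120 N. Pads are 22 mm wide; open, the fingers measure 114 mm over their backs; the gripper's body (76 mm by 85 mm) begins 54 mm behind the grasp point. The pads swing forward as they close: fully open they stand 13 mm farther back than shut.
Start: joints at [-1.308, 0.417, -0.01, 1.614, 0.005, 1.111, -0.053], TCP at [0.188, 0.596, 0.231] pointing down, gripper open.
Joint ranges: [-2.81, 2.81], [-0.39, 2.02], [-1.27, 1.25], [0.06, 2.57], [-1.19, 4.33], [0.19, 2], [-2.82, 2.82]. Speed limits (rad/s): [1.89, 1.89, 2.39, 2.39, 3.01, 3.01, 3.01].

### API

Orientations are given as a rotation vector (axis times angle).
In Python, from cell import telemetry, optics, order, finder, robot gives the robot as it stands.
- The arm moves only by the tool move_arm, never from a script. Its argument "increments" is text: rows parted by semicolons, each of 7 numbers parted by spaces: the shift along the world's x, y, z normalised to -1 to 1, where 1 is 0.5 m, then the turn, a rotation vector about the world's x, y, z normalised to -1 to 1, where 1 is 120 degrees, then the closure, from -1 (fully open) to 1 (shut). In form: x y z wx wy wz claw; .... A call has 1 to 5 rows; each row shifts and turns the commanded pose from where the row before left it; what a row does not reach is not made up. A row lasts 1/8 s, in which the tool goes at most 62.5 mm and 10.7 degrees, less where a joint would pass 70% of its speed; a pose out of reach is approached as far as the arm can. A call with a number of a shift or a turn outside -1 to 1 is refused whole. A call with a gripper value outside its range is refused whole. The fingers move at their own pace and stop on an object; "squeeze" is the grip in N (left out, the last holds). Time passes only in rows, so rows that do not move let the fingers close. It gives the time, the measured TCP pose, the force, the opening and the grip force at its end, in the units of the state.
- telemetry.read_state(): the state, without advancing time (a new reading comes with each control period).
- optics.grab_frame(name): name is "side" or "top"; returns a dict with "img" (400x640x3 uint8, red, green, blue), "depth" (400x640 float32, m along the optical axis (not along the pixel's ray), 0 where there is no reading), "camera_matrix" (3x3 intrinsics, pixels), "dist" ([k1, k2, p1, p2, k3] as OpenCV has them; the pictures are not rectified), "world_from_camera" (4x4, takes a point from camera to world coordinates). Camera axes: x right, y down, z forward; pixel columns grow to the right and rows downward; lengths in m; the calibration is good to about 2 mm. A picture is of the moment at which its call begins.
- order.close_job(): hands the job in; it is judged then, once.
Trained networks look in the newest picture that a camera, given by its name, has taken for a name from the list of things; names that differ only in an ending like _2 or _b are one class to them, and where a whole thing is asked for, a point or a joint stands for the part that bears it (a point fixed in the world has none). Each returns a list of dicts, best first, with "conf" (0 to 1); they miss things now and then, are a little off and sometimes report something else, mostly with a low value. They report only what shows in the picture. A call takes as long as a camera call.
- finder.cut_out(target, camera): "region" (400x640 bool, what is visible of it).
- finder.landmark_of(target, camera): "xyz" ([x, y, z] in m, in world coordinates, good to about 4 mm: a listed point, or the origin of a listed thing).
The state is a dict: "time_s": time; "qpos": joint angles; "dq": joint speeds; "effort": joint torques, N m; "tcp_pos": TCP position; "tcp_rot": TCP orientation; "force": force on the tool from outside, world axes, zero at the start; "moment": the same for the moment, N m; "width": opening from 0.0 (shut) to 1.0 (fully open); "gripper_force": force on a finger pad.
Only numpy, scipy, OpenCV 4.12 (cv2) and the standard library are available. Lean on these libraries where they do the work, as an engineer would, in place of code of your own. Each camera call takes 0.05 s, during which the arm holds its last target. There are 200 camera calls.

### The job

Three identical closed boxes stand in the grey slatted rack; one holds a heavy brass bar, the other two only wood: lift them to feel which is the heavy one. In the rack a box can be held only by its broad sides and in the green loading stand only by its narrow ones, so stand the heavy box upright on the black rubber mat, let go, take it again the other way, and lower it (do not drop it) between the green cheeks until it stands fully down on the stand's floor, about centred. Leave the two light boxes standing in the rack, and do not disturb the tin, the carton or the screwdriver.

Things in the scene. Friction and masses are not known exactly. Their poses are not given: they have to be found in the camera images.
- box_a: closed wooden box with a yellow lid, standing upright, one of three that look alike: 64 mm (own x) by 44 mm (own y) by 100 mm high; origin at the centre of its underside, z up. Weighs about 0.2 kg with a wooden bar inside, about 0.65 kg (at least 0.55) with the brass bar; only one of the three holds brass and it may be any of them
- box_b: closed wooden box with a yellow lid, standing upright, one of three that look alike: 64 mm (own x) by 44 mm (own y) by 100 mm high; origin at the centre of its underside, z up. Weighs about 0.2 kg with a wooden bar inside, about 0.65 kg (at least 0.55) with the brass bar; only one of the three holds brass and it may be any of them
- box_c: closed wooden box with a yellow lid, standing upright, one of three that look alike: 64 mm (own x) by 44 mm (own y) by 100 mm high; origin at the centre of its underside, z up. Weighs about 0.2 kg with a wooden bar inside, about 0.65 kg (at least 0.55) with the brass bar; only one of the three holds brass and it may be any of them
- rack: fixed rack with grey slats, 100 (own x) by 320 mm (own y); origin: centre of its underside. Floor 12 mm thick. Slats on both long sides, inner faces at x = +-36 mm, outer 47, reach 116 mm above the bench, 4 mm over the box tops. The boxes stand in a row along y, about 105 mm apart, x along the rack's x, no walls between: grip them across their 44 mm. Lift 105 mm or more to clear the slats
- stand: fixed green stand; origin: centre of its underside. Floor 100 x 100 mm, 8 mm thick; two cheeks 80 mm long (own x), 12 thick, up to 128 mm above the bench, inner faces at own y = +-26 mm, open at both x ends and above. The box goes between them, its x along the stand's x (either way round); the cheeks end 20 mm above the box's top, so hold it across its 64 mm
- mat: fixed black rubber mat between the robot and the rack, 100 (own x) by 120 mm (own y), 6 mm thick; origin at the centre of its underside on the bench
- tin: red tin, 72 mm across and 85 mm high, a bystander; origin at the centre of its underside
- carton: white carton 60 x 120 x 45 mm (x, y, z), a bystander; origin at the centre of its underside
- screwdriver: screwdriver lying on the bench along its own x, a bystander

How it is judged:
By the outcome, as a careful person would: the job done as asked, in the order asked, and still so for the second after the job is handed in, with the robot touching nothing.
It also fails if it takes over 72 s, if anything falls off the work surface, if the arm or the gripper's body presses on something with over 40 N, if the wrist force passes 120 N, or if a joint passes its speed limit or range.

## Working session

There is one attempt and no reset: what is moved stays moved. The work goes in short steps, Python scripts to look and compute and a tool call to move; the robot and the scene stay as the last step left them, time stands still between calls to the robot, and variables do not carry over. Pictures are saved under pics/ and viewed, at most 10 in all, crops included, and the job is handed in when it is done.

Besides the shell and the picture viewer there is one more tool, called after "Emit:" in YAML: its name, and indented under it one key for each argument. move_arm: Moves the arm, as the interface text tells. Scaled input: -1 to 1 covers 0.5 m each way for a shift and 120 degrees each way for a turn. Its arguments: {"type":"object","properties":{"increments":{"type":"string"},"squeeze":{"type":"number"}},"required":["increments"]}

```bash
mkdir -p pics
cat > h.py <<'E'
import numpy as np, cv2
from cell import telemetry, optics, order, finder, robot
def cloud(f):
    d=f["depth"]; v,u=np.nonzero(d>0)
    p=cv2.undistortPoints(np.stack([u,v],1).astype(np.float64)[:,None],f["camera_matrix"],np.array(f["dist"]))[:,0]
    z=d[v,u]; P=np.c_[p*z[:,None],z,np.ones(len(z))]@np.array(f["world_from_camera"]).T
    X=np.full(d.shape+(3,),np.nan); X[v,u]=P[:,:3]; return X
E
python3 - <<'E'
from h import *
s=telemetry.read_state(); print(s["tcp_pos"],s["tcp_rot"],s["time_s"],s["force"],s["width"])
out=[]
for c in ["top","side"]:
    f=optics.grab_frame(c); cv2.imwrite(f"pics/{c}0.png",f["img"][...,::-1]); X=cloud(f); np.save(c,X)
    for n in ["box_a","rack","stand","mat","tin","carton","screwdriver"]:
        print(c,n,[(np.round(r["xyz"],3).tolist(),round(r["conf"],2)) for r in finder.landmark_of(n,c)])
        for r in finder.cut_out(n,c)[:4]:
            P=X[r["region"]]; P=P[~np.isnan(P[:,0])]
            if len(P)<20: continue
            zt=np.percentile(P[:,2],95); T=P[abs(P[:,2]-zt)<.006]
            R=cv2.minAreaRect((T[:,:2]*1000).astype(np.float32))
            print("   ",round(r["conf"],2),len(P),"zt",zt.round(3),"rect",np.round(R[0],1),np.round(R[1],1),round(R[2],1))
E
```

```text
[0.18749677 0.59586227 0.23067795] [-4.76942339e-01 -3.10509909e+00  1.87188755e-03] 0.0 [-0.24034922 -0.75541747  0.61461901] 1.0003536562199338
top box_a [([0.617, 0.172, 0.012], 0.85), ([0.628, 0.071, 0.01], 0.8), ([0.64, -0.034, 0.008], 0.76), ([0.505, -0.266, 0.003], 0.32)]
    0.92 440 zt 0.116 rect [621.3 175.3] [65.4 42.6] 2.7
    0.71 344 zt 0.116 rect [626.9  72.7] [66.8 41.3] 4.9
top rack [([0.634, 0.073, 0.003], 0.6), ([0.506, -0.268, 0.002], 0.45)]
    0.7 3180 zt 0.119 rect [629.8  74.3] [ 93.4 316. ] 4.3
top stand [([0.504, -0.267, 0.004], 0.82)]
    0.58 1250 zt 0.13 rect [ 500.3 -266.8] [76.  77.1] 19.1
top mat [([0.428, -0.082, -0.004], 0.73), ([0.636, -0.033, 0.012], 0.46)]
    0.78 1382 zt 0.011 rect [431.6 -78.4] [ 98.6 123.5] 1.5
top tin [([0.525, 0.399, -0.002], 0.7), ([0.629, 0.069, 0.008], 0.66), ([0.636, -0.036, 0.012], 0.35)]
    0.94 668 zt 0.089 rect [527.4 400.6] [64.6 64.1] 61.3
top carton [([0.366, 0.309, 0.008], 0.74), ([0.501, -0.268, 0.002], 0.44)]
    0.98 897 zt 0.05 rect [370.4 311.9] [ 60.1 119. ] 14.7
    0.32 1308 zt 0.13 rect [ 500.8 -267.1] 
[... 471 characters left out ...]
[0.506, -0.267, 0.002], 0.54)]
side stand [([0.502, -0.268, 0.001], 0.68)]
    0.79 2004 zt 0.127 rect [ 498.6 -269. ] [81.3 78.4] 20.3
    0.6 849 zt 0.047 rect [366.3 312.1] [ 60.9 122.4] 13.2
side mat [([0.435, -0.077, -0.0], 0.71)]
    0.94 1377 zt 0.008 rect [430.5 -78.4] [123.  102.4] 88.5
    0.72 489 zt 0.114 rect [630.   39.9] [110.5  65.9] 88.7
side tin [([0.529, 0.405, -0.0], 0.63), ([0.504, -0.269, 0.002], 0.29)]
    0.57 639 zt 0.087 rect [527.2 400.1] [67.7 62.7] 44.4
side carton [([0.369, 0.314, 0.002], 0.61)]
    0.71 840 zt 0.047 rect [366.2 312. ] [ 60.6 122.4] 13.3
side screwdriver [([0.668, -0.296, -0.005], 0.57)]
    0.6 335 zt 0.027 rect [ 710.5 -314.1] [21.2 98.3] 69.5
```

View pics/top0.png

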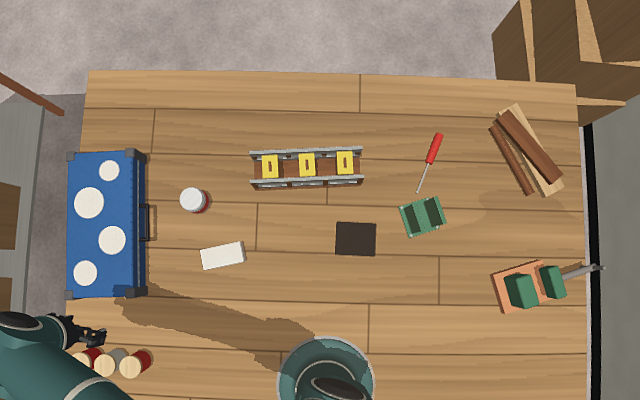

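View pics/side0.png

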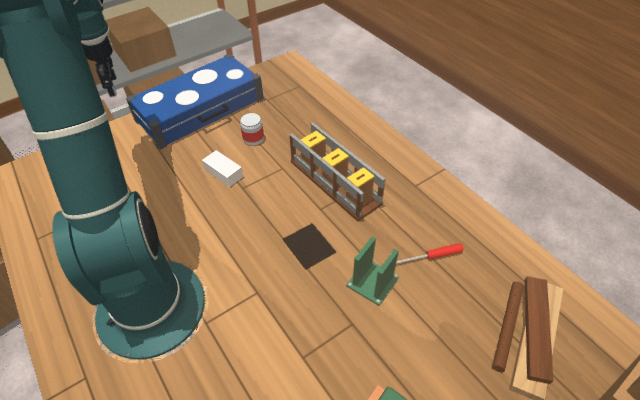

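The top view shows three yellow lids in the rack at (270,166), (307,164) and (345,162). The mat is at (355,238) and the stand at (422,215), with its cheeks running roughly up the image. The tin (194,200), carton (222,255) and screwdriver (430,160) are clear of these, and the side view agrees. I'll move over the left-hand box.

Emit:
move_arm:
  increments: "0.087 -0.084 0 0 0 0.018 -1; 0.087 -0.084 0 0 0 0.018 -1; 0.087 -0.084 0 0 0 0.018 -1; 0.087 -0.084 0 0 0 0.018 -1; 0.087 -0.084 0 0 0 0.018 -1"
  squeeze: 50

```text
time_s: 2.12
tcp_pos: [0.4063, 0.3847, 0.2315]
tcp_rot: [0.18, 3.136, 0.001]
force: [-0.1, 0.9, 0.3]
width: 1.002
gripper_force: 0.0
```

Emit:
move_arm:
  increments: "0.087 -0.084 0 0 0 0.018 -1; 0.087 -0.084 0 0 0 0.018 -1; 0.087 -0.084 0 0 0 0.018 -1; 0.087 -0.084 0 0 0 0.018 -1; 0.087 -0.084 0 0 0 0.018 -1"

```text
time_s: 2.75
tcp_pos: [0.6238, 0.1748, 0.2314]
tcp_rot: [-0.116, 3.139, 0.0]
force: [-0.1, 1.1, 0.2]
width: 0.997
gripper_force: 0.0
```

```bash
cat >> h.py <<'E'
from scipy.spatial.transform import Rotation as Ro
def st():
    s=telemetry.read_state(); R=Ro.from_rotvec(s["tcp_rot"]).as_matrix()
    print("t",round(s["time_s"],2),"tcp",np.round(s["tcp_pos"],4),"yawY",np.degrees(np.arctan2(R[1,1],R[0,1])).round(2),"z",R[:,2].round(3),"F",np.round(s["force"],2),"w",round(s["width"],3),"g",round(s["gripper_force"],1),"q7",round(s["qpos"][6],2),"q1",round(s["qpos"][0],2)); return s
E
python3 - <<'E'
from h import *
st()
X=np.load("top.npy"); Y=np.load("side.npy")
# cheek tops: fit each separately
for n,C in (("top",X),("side",Y)):
    P=C.reshape(-1,3); P=P[~np.isnan(P[:,0])]
    T=P[(np.hypot(P[:,0]-.5,P[:,1]+.267)<.075)&(P[:,2]>.122)]
    a=np.radians(19.5); v=(T[:,:2]-[.5,-.267])@np.array([-np.sin(a),np.cos(a)])
    for m in (v>0,v<0):
        Q=T[m]; R=cv2.minAreaRect((Q[:,:2]*1000).astype(np.float32)); print(n,len(Q),np.round(R[0],1),np.round(R[1],1),round(R[2],1), np.median(Q[:,2]).round(4))
    # box tops yellow: z .108-.118 , within rack centre strip
    for c in ((.620,.174),(.629,.071),(.638,-.033)):
        Q=P[(abs(P[:,0]-c[0])<.034)&(abs(P[:,1]-c[1])<.028)&(P[:,2]>.105)]
        R=cv2.minAreaRect((Q[:,:2]*1000).astype(np.float32)); print(n,"box",len(Q),np.round(R[0],1),np.round(R[1],1),round(R[2],1),np.median(Q[:,2]).round(4))
E
```

```text
t 2.75 tcp [0.6238 0.1748 0.2314] yawY 94.22 z [ 0.  0. -1.] F [-0.11  1.1   0.18] w 0.997 g 0.0 q7 1.39 q1 -0.44
top 127 [ 489.8 -236.6] [75.9 13.1] 20.0 0.1285
top 140 [ 511.2 -297.6] [77.2 14.7] 21.1 0.1277
top box 360 [620.9 175.3] [64.5 44.5] 5.2 0.1125
top box 355 [628.9  71.7] [64.1 43.8] 5.1 0.1126
top box 365 [639.6 -32.9] [67.5 47.2] 3.7 0.1127
side 153 [ 488.1 -238.9] [82.7 13.6] 18.4 0.1265
side 159 [ 509.8 -299.4] [81.1 12.5] 18.4 0.1261
side box 233 [619.8 173.4] [68.4 48.5] 2.5 0.1112
side box 257 [629.2  72. ] [70.  49.7] 3.8 0.1106
side box 297 [638.9 -32.9] [68.  50.8] 3.8 0.1107
```

Emit:
move_arm:
  increments: "-0.006 0 -0.08 0 0 0.004 -1; 0 0 -0.08 0 0 0 -1; 0 0 -0.08 0 0 0 -1; 0 0 -0.07 0 0 0 -1; 0 0 -0.024 0 0 0 -1"

```text
time_s: 3.38
tcp_pos: [0.6186, 0.1759, 0.0624]
tcp_rot: [0.126, -3.136, 0.001]
force: [-0.2, -0.0, 0.3]
width: 1.0
gripper_force: 0.0
```

Emit:
move_arm:
  increments: "0 0 0 0 0 0 1; 0 0 0 0 0 0 1; 0 0 0 0 0 0 1; 0 0 0 0 0 0 1; 0 0 0 0 0 0 1"

```text
time_s: 4.0
tcp_pos: [0.6205, 0.1762, 0.0659]
tcp_rot: [-0.126, 3.137, 0.001]
force: [0.1, -2.2, 8.8]
width: 0.509
gripper_force: 50.5
```

Emit:
move_arm:
  increments: "0 0 0.014 0 0 0 1; 0 0 0.014 0 0 0 1; 0 0 0.014 0 0 0 1; 0 0 0 0 0 0 1; 0 0 0 0 0 0 1"

```text
time_s: 4.62
tcp_pos: [0.6194, 0.1762, 0.0851]
tcp_rot: [0.127, -3.139, 0.0]
force: [-0.9, 0.0, -6.9]
width: 0.509
gripper_force: 52.3
```

Run:
```python
from h import *
st()
```

```text
t 4.62 tcp [0.6194 0.1762 0.0851] yawY 94.62 z [-0. -0. -1.] F [-0.95  0.   -6.93] w 0.509 g 52.3 q7 1.41 q1 -0.43
```

Emit:
move_arm:
  increments: "0 0 0.004 0 0 0 1; 0 0 0 0 0 0 1; 0 0 0 0 0 0 1; 0 0 0 0 0 0 1"

```text
time_s: 5.12
tcp_pos: [0.6195, 0.1762, 0.0872]
tcp_rot: [0.127, -3.139, 0.0]
force: [-0.2, -0.6, -6.8]
width: 0.511
gripper_force: 52.3
```

Run:
```python
from h import *
st()
```

```text
t 5.12 tcp [0.6195 0.1762 0.0872] yawY 94.62 z [-0. -0. -1.] F [-0.2  -0.57 -6.78] w 0.511 g 52.3 q7 1.41 q1 -0.43
```

Box A holds the brass: it weighs about 6.8 N, and a light one would weigh about 2 N. I'll carry it to the mat.

Emit:
move_arm:
  increments: "0 0 0.04 0 0 0 1; 0 0 0.06 0 0 0 1; 0 0 0.06 0 0 0 1; 0 0 0.05 0 0 0 1; 0 0 0.02 0 0 0 1"
  squeeze: 70

```text
time_s: 5.75
tcp_pos: [0.6202, 0.1763, 0.205]
tcp_rot: [-0.126, 3.136, 0.001]
force: [0.6, 0.5, -8.0]
width: 0.504
gripper_force: 74.0
```

Emit:
move_arm:
  increments: "-0.03 -0.04 0 0 0 0 1; -0.05 -0.07 0 0 0 0 1; -0.06 -0.08 0 0 0 0 1; -0.06 -0.08 0 0 0 0 1; -0.06 -0.08 0 0 0 0 1"

```text
time_s: 6.38
tcp_pos: [0.4883, -0.0001, 0.2024]
tcp_rot: [-0.126, 3.139, 0.0]
force: [0.1, -0.9, -5.8]
width: 0.509
gripper_force: 73.8
```

Emit:
move_arm:
  increments: "-0.06 -0.08 0 0 0 0 1; -0.04 -0.05 0 0 0 0 1; -0.017 -0.028 0 0 0 0 1; 0 0 0 0 0 0 1; 0 0 0 0 0 0 1"

```text
time_s: 7.0
tcp_pos: [0.4315, -0.0773, 0.2024]
tcp_rot: [-0.128, 3.139, -0.0]
force: [-0.7, 0.2, -6.0]
width: 0.508
gripper_force: 74.2
```

Run:
```python
from h import *
st()
f=optics.grab_frame("side"); cv2.imwrite("pics/s1.png",f["img"][...,::-1])
```

```text
t 7.0 tcp [ 0.4315 -0.0773  0.2024] yawY 94.66 z [ 0.  0. -1.] F [-0.75  0.2  -5.96] w 0.508 g 74.2 q7 1.8 q1 -0.16
```

View pics/s1.png

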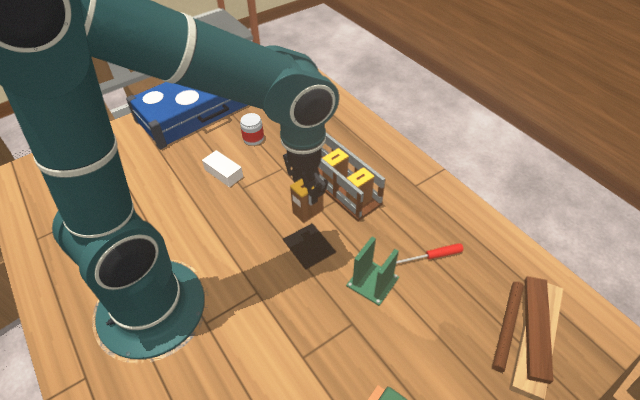

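The box is upright in the grip at (307,200), over the mat at (310,245). The two light boxes are still in the rack at (335,158) and (361,178). I'll lower it now.

Emit:
move_arm:
  increments: "0 0 -0.06 0 0 0 1; 0 0 -0.08 0 0 0 1; 0 0 -0.08 0 0 0 1; 0 0 -0.04 0 0 0 1; 0 0 -0.018 0 0 0 1"

```text
time_s: 7.68
tcp_pos: [0.431, -0.0773, 0.0622]
tcp_rot: [0.128, -3.137, -0.0]
force: [0.7, -0.0, -6.6]
width: 0.501
gripper_force: 77.4
```

Emit:
move_arm:
  increments: "0 0 -0.002 0 0 0 1; 0 0 -0.002 0 0 0 1; 0 0 -0.002 0 0 0 1; 0 0 0 0 0 0 1; 0 0 0 0 0 0 1"

```text
time_s: 8.3
tcp_pos: [0.4312, -0.0778, 0.0605]
tcp_rot: [-0.127, 3.139, -0.0]
force: [-0.1, 0.2, -7.0]
width: 0.503
gripper_force: 77.4
```

Emit:
move_arm:
  increments: "0 0 -0.002 0 0 0 1; 0 0 0 0 0 0 1; 0 0 -0.002 0 0 0 1; 0 0 0 0 0 0 1"

```text
time_s: 8.8
tcp_pos: [0.4317, -0.0782, 0.0595]
tcp_rot: [-0.125, 3.138, 0.0]
force: [-10.4, -1.5, 33.2]
width: 0.51
gripper_force: 81.1
```

Emit:
move_arm:
  increments: "0 0 0.002 0 0 0 1; 0 0 0 0 0 0 1; 0 0 0 0 0 0 -1; 0 0 0 0 0 0 -1; 0 0 0 0 0 0 -1"

```text
time_s: 9.43
tcp_pos: [0.4311, -0.0778, 0.0592]
tcp_rot: [-0.127, 3.139, -0.0]
force: [-0.3, 0.2, 0.4]
width: 1.003
gripper_force: 0.0
```

Emit:
move_arm:
  increments: "0 0 0 0 0 0 -1; 0 0 0 0 0 0 -1; 0 0 0.04 0 0 0 -1; 0 0 0.08 0 0 0 -1; 0 0 0.12 0 0 0 -1"

```text
time_s: 10.05
tcp_pos: [0.4302, -0.0778, 0.1798]
tcp_rot: [0.126, -3.136, 0.0]
force: [0.7, 0.1, 0.3]
width: 1.0
gripper_force: 0.0
```

Emit:
move_arm:
  increments: "0 0 0.03 0 0 -0.08 -1; 0 0 0 0 0 -0.083 -1; 0 0 0 0 0 -0.083 -1; 0 0 0 0 0 -0.083 -1; 0 0 0 0 0 -0.083 -1"

```text
time_s: 10.68
tcp_pos: [0.431, -0.0778, 0.1942]
tcp_rot: [-1.206, -2.901, 0.0]
force: [0.5, 0.3, -0.2]
width: 1.0
gripper_force: 0.0
```

Emit:
move_arm:
  increments: "0 0 0 0 0 -0.083 -1; 0 0 0 0 0 -0.083 -1; 0 0 0 0 0 -0.083 -1; 0 0 0 0 0 -0.083 -1; 0 0 0 0 0 -0.006 -1"

```text
time_s: 11.3
tcp_pos: [0.431, -0.0778, 0.1943]
tcp_rot: [-2.13, -2.31, 0.0]
force: [0.4, -0.6, -0.3]
width: 1.002
gripper_force: 0.0
```

Run:
```python
from h import *
st()
for c in ("top","side"):
    f=optics.grab_frame(c); cv2.imwrite(f"pics/{c}2.png",f["img"][...,::-1]); X=cloud(f)
    P=X.reshape(-1,3); P=P[~np.isnan(P[:,0])]
    Q=P[(np.hypot(P[:,0]-.431,P[:,1]+.078)<.06)&(P[:,2]>.098)&(P[:,2]<.116)]
    if len(Q)>9: R=cv2.minAreaRect((Q[:,:2]*1000).astype(np.float32)); print(c,len(Q),np.round(R[0],1),np.round(R[1],1),round(R[2],1),np.median(Q[:,2]).round(4))
    print([(np.round(r["xyz"],3).tolist(),round(r["conf"],2)) for r in finder.landmark_of("box_a",c)])
```

```text
t 11.3 tcp [ 0.431  -0.0778  0.1943] yawY 4.64 z [-0. -0. -1.] F [ 0.39 -0.56 -0.31] w 1.002 g 0.0 q7 0.26 q1 -0.31
[([0.634, -0.034, 0.011], 0.88), ([0.629, 0.07, 0.01], 0.69)]
side 382 [432.  -78.1] [66.9 48.2] 5.8 0.1046
[([0.64, -0.038, 0.014], 0.94), ([0.629, 0.07, 0.009], 0.81), ([0.434, -0.08, 0.004], 0.58)]
```

View pics/side2.png

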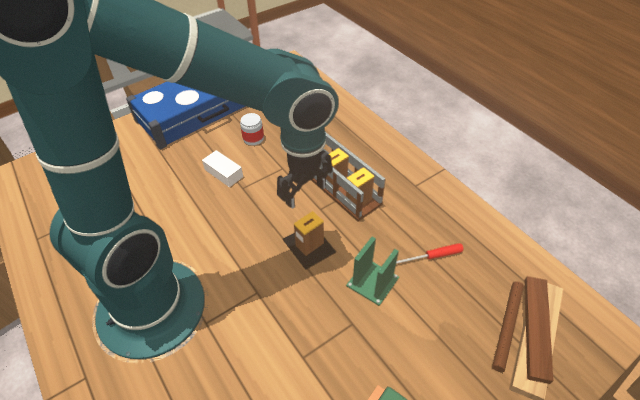

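The box stands upright on the mat at (310,232). I'll take it across its 64 mm.

Emit:
move_arm:
  increments: "0.002 0 -0.07 0 0 0 -1; 0 0 -0.07 0 0 0 -1; 0 0 -0.07 0 0 0 -1; 0 0 -0.03 0 0 0 -1; 0 0 -0.012 0 0 0 -1"

```text
time_s: 12.12
tcp_pos: [0.4321, -0.0779, 0.0681]
tcp_rot: [-2.129, -2.31, 0.001]
force: [0.0, 0.3, 0.0]
width: 1.002
gripper_force: 0.0
```

Emit:
move_arm:
  increments: "0 0 0 0 0 0 1; 0 0 0 0 0 0 1; 0 0 0 0 0 0 1; 0 0 0 0 0 0 1; 0 0 0 0 0 0 1"
  squeeze: 70

```text
time_s: 12.75
tcp_pos: [0.4328, -0.0779, 0.0694]
tcp_rot: [2.129, 2.309, 0.002]
force: [0.2, -1.2, 6.4]
width: 0.738
gripper_force: 75.6
```

Emit:
move_arm:
  increments: "0 0 0.02 0 0 0 1; 0 0 0.06 0 0 0 1; 0 0 0.1 0 0 0 1; 0 0 0.1 0 0 0 1; 0 0 0.04 0 0 0 1"

```text
time_s: 13.38
tcp_pos: [0.4324, -0.0781, 0.2315]
tcp_rot: [2.129, 2.307, 0.004]
force: [0.3, 0.2, -7.8]
width: 0.737
gripper_force: 84.9
```

Run:
```python
from h import *
st()
```

```text
t 13.38 tcp [ 0.4324 -0.0781  0.2315] yawY 4.6 z [ 0.004  0.    -1.   ] F [ 0.26  0.2  -7.76] w 0.737 g 84.9 q7 0.24 q1 -0.35
```

Emit:
move_arm:
  increments: "0.015 -0.05 0 0 0 0.02 1; 0.03 -0.09 0 0 0 0.03 1; 0.035 -0.09 0 0 0 0.03 1; 0.03 -0.08 0 0 0 0.03 1; 0.025 -0.07 0 0 0 0.014 1"

```text
time_s: 14.0
tcp_pos: [0.4995, -0.2691, 0.2289]
tcp_rot: [-1.811, -2.566, 0.0]
force: [-0.4, 0.4, -6.1]
width: 0.738
gripper_force: 84.7
```

Emit:
move_arm:
  increments: "0 0 -0.03 0 0 0 1; 0 0 -0.01 0 0 0 1; 0 0 0 0 0 0 1; 0 0 0 0 0 0 1"

```text
time_s: 14.5
tcp_pos: [0.4998, -0.2673, 0.2089]
tcp_rot: [1.812, 2.566, 0.001]
force: [0.3, -0.1, -6.8]
width: 0.738
gripper_force: 84.4
```

Run:
```python
from h import *
st()
a=np.radians(19.5); U=np.array([[np.cos(a),np.sin(a)],[-np.sin(a),np.cos(a)]])
for c in ("top","side"):
    f=optics.grab_frame(c); X=cloud(f); P=X.reshape(-1,3); P=P[~np.isnan(P[:,0])]
    img=f["img"]
    if c=="side": cv2.imwrite("pics/side3.png",cv2.resize(img[120:340,260:500,::-1],None,fx=2.5,fy=2.5))
    N=P[np.hypot(P[:,0]-.5,P[:,1]+.2677)<.09]; L=(N[:,:2]-[.5,-.2677])@U.T
    B=(N[:,2]>.155)&(N[:,2]<.20)&(np.abs(L).max(1)<.05)
    print(c,B.sum(),"box local x",np.percentile(L[B,0],[2,50,98]).round(4),"y",np.percentile(L[B,1],[2,50,98]).round(4),"zmin",np.sort(N[(N[:,2]>.135)][:,2])[:3])
    # visible faces: -y'/ +-x sides, histogram by fit
    for nm,m in (("+x",L[:,0]>.028),("-x",L[:,0]<-.028),("+y",L[:,1]>.018),("-y",L[:,1]<-.018)):
        k=B&m; 
        if k.sum()>30: 
            i=0 if "x" in nm else 1; p=np.polyfit(L[k,1-i],L[k,i],1); print("  ",nm,k.sum(),np.median(L[k,i]).round(4),"slope deg",np.degrees(p[0]).round(2))
    C=(N[:,2]>.122)&(N[:,2]<.132)
    print("  cheeks", [np.percentile(L[C&s,1],[3,50,97]).round(4) for s in (L[:,1]>0,L[:,1]<0)], C.sum())
```

```text
t 14.5 tcp [ 0.4998 -0.2673  0.2089] yawY 19.54 z [ 0.001  0.    -1.   ] F [ 0.32 -0.14 -6.84] w 0.738 g 84.4 q7 0.98 q1 -0.0
top 107 box local x [-0.0289  0.0015  0.0294] y [0.0215 0.0233 0.0244] zmin [0.14368051 0.14428378 0.14528503]
   +y 107 0.0233 slope deg 1.16Traceback (most recent call last):
  File "<stdin>", line 17, in <module>
    return _quantile_unchecked(
        a, q, axis, out, overwrite_input, method, keepdims, weights)
    return _ureduce(a,
                    func=_quantile_ureduce_func,
    ...<5 lines>...
                    overwrite_input=overwrite_input,
                    method=method)
    r = func(a, **kwargs)
    result = _quantile(arr,
                       quantiles=q,
    ...<2 lines>...
                       out=out,
                       weights=wgt)
    slices_having_nans = np.isnan(arr[-1, ...])
                                  ~~~^^^^^^^^^
IndexError: index -1 is out of bounds for axis 0 with size 0
```

Run:
```python
from h import *
a=np.radians(19.5); U=np.array([[np.cos(a),np.sin(a)],[-np.sin(a),np.cos(a)]])
f=optics.grab_frame("side"); X=cloud(f); P=X.reshape(-1,3); P=P[~np.isnan(P[:,0])]
cv2.imwrite("pics/side3.png",cv2.resize(f["img"][120:340,260:500,::-1],None,fx=2.5,fy=2.5))
N=P[np.hypot(P[:,0]-.5,P[:,1]+.2677)<.09]; L=(N[:,:2]-[.4990,-.2691])@U.T   # side camera's own stand centre
B=(N[:,2]>.15)&(N[:,2]<.185)&(np.abs(L).max(1)<.05)
print(B.sum(),np.percentile(L[B],[2,50,98],axis=0).round(4).tolist(),"zmin",np.sort(N[B,2])[:3])
for nm,i,m in (("-x",0,(L[:,0]<-.026)&(abs(L[:,1])<.018)),("-y",1,(L[:,1]<-.016)&(abs(L[:,0])<.028)),("+x",0,(L[:,0]>.026)&(abs(L[:,1])<.018)),("+y",1,(L[:,1]>.016)&(abs(L[:,0])<.028))):
    k=B&m
    if k.sum()>20: print(nm,k.sum(),np.median(L[k,i]).round(4),"deg",np.degrees(np.polyfit(L[k,1-i],L[k,i],1)[0]).round(2))
```

```text
248 [[-0.0326, -0.0215], [-0.0301, -0.0118], [0.029, 0.0218]] zmin [0.15000878 0.15076461 0.15147243]
-x 123 -0.031 deg -0.97
-y 83 -0.0209 deg 0.21
```

View pics/side3.png

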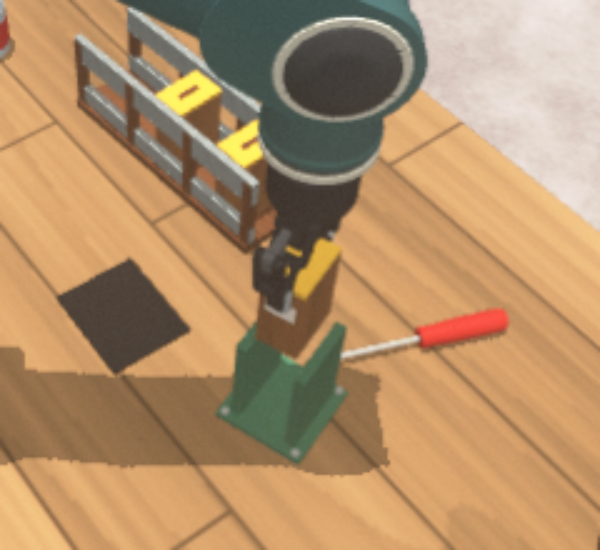

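The held box hovers above the stand at crop (300,300), between the cheeks at (260,370) and (325,385). Both cameras put it about 1 mm off in y, so I'll correct that and lower.

Emit:
move_arm:
  increments: "0 -0.002 -0.02 0 0 0 1; 0 0 -0.03 0 0 0 1; 0 0 -0.03 0 0 0 1; 0 0 -0.01 0 0 0 1; 0 0 0 0 0 0 1"

```text
time_s: 15.22
tcp_pos: [0.4994, -0.2689, 0.1628]
tcp_rot: [-1.813, -2.565, 0.001]
force: [-0.3, 0.4, -6.4]
width: 0.735
gripper_force: 84.4
```

Run:
```python
from h import *
st()
```

```text
t 15.22 tcp [ 0.4994 -0.2689  0.1628] yawY 19.49 z [-0.001  0.    -1.   ] F [-0.35  0.38 -6.45] w 0.735 g 84.4 q7 1.01 q1 0.02
```

Emit:
move_arm:
  increments: "0 0.001 -0.04 0 0 0 1; 0 0 -0.05 0 0 0 1; 0 0 -0.05 0 0 0 1; 0 0 -0.02 0 0 0 1; 0 0 -0.01 0 0 0 1"

```text
time_s: 15.85
tcp_pos: [0.4998, -0.2685, 0.0785]
tcp_rot: [1.813, 2.565, -0.0]
force: [0.0, 0.2, -6.2]
width: 0.74
gripper_force: 84.5
```

Emit:
move_arm:
  increments: "0 0 -0.003 0 0 0 1; 0 0 0 0 0 0 1; 0 0 -0.003 0 0 0 1; 0 0 0 0 0 0 1; 0 0 0 0 0 0 1"

```text
time_s: 16.48
tcp_pos: [0.4996, -0.2683, 0.0753]
tcp_rot: [1.813, 2.565, -0.0]
force: [-0.7, -0.2, -7.7]
width: 0.738
gripper_force: 84.5
```

Emit:
move_arm:
  increments: "0 0 -0.003 0 0 0 1; 0 0 0 0 0 0 1; 0 0 -0.002 0 0 0 1; 0 0 0 0 0 0 1; 0 0 0 0 0 0 1"

```text
time_s: 17.1
tcp_pos: [0.4996, -0.2683, 0.0728]
tcp_rot: [-1.813, -2.565, 0.0]
force: [-0.4, -0.4, -6.7]
width: 0.742
gripper_force: 84.5
```

Emit:
move_arm:
  increments: "0 0 -0.002 0 0 0 1; 0 0 0 0 0 0 1; 0 0 0 0 0 0 1"

```text
time_s: 17.48
tcp_pos: [0.4996, -0.2683, 0.0718]
tcp_rot: [-1.813, -2.565, 0.0]
force: [-0.0, -0.7, -6.7]
width: 0.738
gripper_force: 84.5
```

Emit:
move_arm:
  increments: "0 0 -0.001 0 0 0 1; 0 0 0 0 0 0 1; 0 0 0 0 0 0 1"

```text
time_s: 17.85
tcp_pos: [0.4996, -0.2684, 0.0715]
tcp_rot: [1.813, 2.565, 0.0]
force: [-1.5, 1.0, 0.7]
width: 0.74
gripper_force: 85.4
```

Emit:
move_arm:
  increments: "0 0 -0.001 0 0 0 1; 0 0 0 0 0 0 1; 0 0 0 0 0 0 1"

```text
time_s: 18.23
tcp_pos: [0.4997, -0.2685, 0.0714]
tcp_rot: [1.813, 2.565, 0.0]
force: [-4.4, 2.9, 11.6]
width: 0.739
gripper_force: 86.8
```

It is standing on the floor. I'll release and retreat.

Emit:
move_arm:
  increments: "0 0 0.001 0 0 0 1; 0 0 0 0 0 0 0.3; 0 0 0 0 0 0 -1; 0 0 0 0 0 0 -1; 0 0 0 0 0 0 -1"

```text
time_s: 18.85
tcp_pos: [0.4996, -0.2684, 0.0713]
tcp_rot: [1.813, 2.565, -0.0]
force: [0.6, -0.1, 0.0]
width: 0.998
gripper_force: 0.0
```

Emit:
move_arm:
  increments: "0 0 0 0 0 0 -1; 0 0 0.02 0 0 0 -1; 0 0 0.06 0 0 0 -1; 0 0 0.1 0 0 0 -1; 0 0 0.1 0 0 0 -1"

```text
time_s: 19.48
tcp_pos: [0.4992, -0.2684, 0.2134]
tcp_rot: [1.814, 2.565, -0.0]
force: [0.3, -0.2, -0.6]
width: 0.996
gripper_force: 0.0
```

Emit:
move_arm:
  increments: "-0.05 0.05 0.05 0 0 0 -1; -0.08 0.08 0 0 0 0 -1; -0.08 0.08 0 0 0 0 -1; -0.08 0.08 0 0 0 0 -1; 0 0 0 0 0 0 -1"

```text
time_s: 20.1
tcp_pos: [0.3528, -0.1214, 0.237]
tcp_rot: [1.81, 2.568, 0.004]
force: [1.4, -1.0, 0.2]
width: 0.997
gripper_force: 0.0
```

Run:
```python
from h import *
st()
a=np.radians(19.5); U=np.array([[np.cos(a),np.sin(a)],[-np.sin(a),np.cos(a)]])
for c,o in (("top",(.5005,-.2671)),("side",(.499,-.2691))):
    f=optics.grab_frame(c); X=cloud(f); P=X.reshape(-1,3); P=P[~np.isnan(P[:,0])]
    if c=="side": cv2.imwrite("pics/side4.png",cv2.resize(f["img"][80:340,220:500,::-1],None,fx=2.2,fy=2.2))
    L=(P[:,:2]-o)@U.T; k=(abs(L[:,0])<.045)&(abs(L[:,1])<.0245)&(P[:,2]>.098)&(P[:,2]<.12)
    if k.sum()>9:
        R=cv2.minAreaRect((L[k]*1000).astype(np.float32)); print(c,k.sum(),np.round(R[0],1),np.round(R[1],1),round(R[2],1),"z",np.median(P[k,2]).round(4))
    for n in ("box_a","tin","carton","screwdriver"): print(n,[np.round(r["xyz"],3).tolist() for r in finder.landmark_of(n,c) if r["conf"]>.5])
```

```text
t 20.1 tcp [ 0.3528 -0.1214  0.237 ] yawY 19.65 z [ 0.002  0.002 -1.   ] F [ 1.36 -0.96  0.17] w 0.997 g 0.0 q7 0.55 q1 -0.28
top 344 [-0.5 -1.4] [61.5 44.8] 0.4 z 0.1083
box_a [[0.637, -0.036, 0.009], [0.627, 0.072, 0.012], [0.496, -0.273, 0.008]]
tin [[0.529, 0.4, -0.002]]
carton [[0.37, 0.31, 0.002]]
screwdriver [[0.67, -0.293, -0.001]]
side 436 [-0.   0.5] [67.3 45.5] 0.4 z 0.1064
box_a [[0.502, -0.271, 0.005], [0.634, 0.07, 0.012], [0.638, -0.034, 0.013]]
tin []
carton [[0.369, 0.309, -0.002]]
screwdriver [[0.665, -0.297, -0.004]]
```

View pics/side4.png

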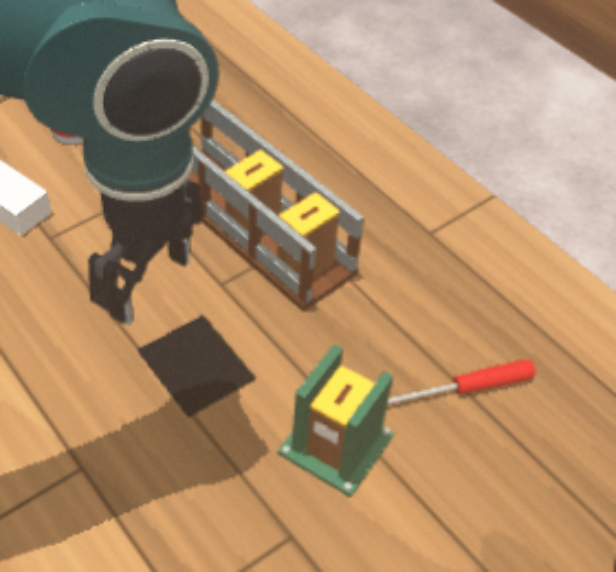

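The box stands fully down between the cheeks at (345,400), with its top at 0.108 m and centred to about 1 mm. The two light boxes are still in the rack at (255,170) and (310,215).

```bash
python3 -c "
from h import *
print(order.close_job())"
```

```text
the job is handed in; nothing more can be done
None
```

The heavy box, the one at the left end of the rack at about 6.8 N, was stood on the mat, regripped and lowered into the green stand, centred to about 1 mm; I did not lift the other two because the first was clearly the heavy one, nothing else was moved, and the job was handed in at about 20 s.

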